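Unhook the jaw tray from its cradle

ROBOT

A 7-joint arm with a two-finger parallel gripper is mounted at the origin on the work surface. World frame = base frame: x ahead of the robot, y to its left, z up, the work surface at z = 0. Lengths are in m, angles in degrees, forces in N, time in s.
With the tool pointing down it reaches from about 0.35 to 0.775 m from the base axis. Payload 3.1 kg.
Tool frame: the origin (TCP) lies on the centre line of the jaws, within the pads' length; the fingertips stand 17 mm ahead of it and the grasp point (between the pads) lies 2 mm behind it (robot.tip_reach is the distance from the TCP to the fingertips, in m); z points along the fingers, y is the line along which they close (so a half turn about z gives the same grasp; the last joint's range is limited). The gripper opens to 85 mm and grips with 20 to 120 N. Pads are 22 mm wide; open, the fingers measure 114 mm over their backs; the gripper's body (76 mm by 85 mm) begins 54 mm behind the grasp point. The pads swing forward as they close: fully open they stand 13 mm farther back than shut.
Start: joints at [-72.978, 17.813, 0.802, 86.603, -0.252, 75.585, -1.558], TCP at [0.183, 0.519, 0.248] pointing down, gripper open.
Joint ranges: [-154.91, 154.91], [-16.99, 109.72], [-72.82, 74.43], [7.12, 147.25], [-82.49, 262.49], [11.32, 116.49], [-174.64, 174.64]. Speed limits (degrees/s): [159.86, 159.86, 180, 180, 180, 180, 180].

INTERFACE

Orientations are given as [roll, pitch, yaw] about the fixed x, y, z axes, in that order (R = Rz(yaw) Ry(pitch) Rx(roll)).
In Python, from station import robot, fingers, vision, workorder, recognise gives the robot as it stands. Calls block until the motion is done:
- robot.move_to(position, orientation): joint-space move of the TCP to a pose.
- robot.line_to(position, orientation=None, velocity=0.15, f_stop=None): straight line of the TCP; orientation=None keeps the orientation; velocity is the mean speed in m/s. With f_stop (N) it stops when the force on the tool has changed by that much, and returns True; else False.
- robot.move_j(angles): joint-space move.
- fingers.gripper_to(opening, force=None): opening from 0.0 (shut) to 1.0 (fully open); force is the grip in N (None keeps the last); returns when the fingers have stopped.
- robot.pause(seconds).
- robot.inverse_kinematics(position, orientation): joint angles nearest the present ones, or None.
- vision.grab_frame(name): name is "side" or "top"; returns the picture (400x640x3 uint8, red, green, blue); there is no depth.
- vision.calibration(name): a dict with "mtx" (3x3 intrinsics, pixels), "k1" (the pictures are not rectified: a ray, as slopes to the right and down, at radius r is drawn at 1 + k1 r^2 times it, then the intrinsics apply), "extrinsics" (4x4, takes a point from world to camera coordinates). Camera axes: x right, y up, looking along -z (the intrinsics and any distortion apply to the point x, -y, -z); pixel columns grow to the right and rows downward; lengths in m; the calibration is good to about 2 mm. A picture is of the moment at which its call begins. calibration takes no time and is no camera call.
A pose or a line that the arm cannot do raises robot.PlanningError and nothing moves.
- workorder.close_job(): hands the job in; it is judged then, once.
Trained networks look in the newest picture that a camera, given by its name, has taken for a name from the list of things; names that differ only in an ending like _2 or _b are one class to them, and where a whole thing is asked for, a point or a joint stands for the part that bears it (a point fixed in the world has none). Each returns a list of dicts, best first, with "p" (0 to 1); they miss things now and then, are a little off and sometimes report something else, mostly with a low value. They report only what shows in the picture. A call takes as long as a camera call. They do not tell look-alikes from the thing itself.
- recognise(label, camera): "rect" ([centre column, centre row, width, height] in pixels, round what is visible of it).
Readings, each from a call of its own:
- robot.current_time_s(): time.
- robot.current_joint_positions(): joint angles.
- robot.current_dq(): joint speeds.
- robot.current_joint_torque(): joint torques, N m.
- robot.current_tool_pos(): TCP position.
- robot.current_eef_rot(): TCP orientation.
- robot.current_contact_force(): force on the tool from outside, world axes, zero at the start.
- robot.current_torque(): the same for the moment, N m.
- robot.current_finger_gap(): opening from 0.0 (shut) to 1.0 (fully open).
- robot.current_gripper_force(): force on a finger pad.
Only numpy, scipy, OpenCV 4.12 (cv2) and the standard library are available. Lean on these libraries where they do the work, as an engineer would, in place of code of your own. Each camera call takes 0.05 s, during which the arm holds its last target. There are 200 camera calls.

TASK

Take the wooden jaw tray out of its bench cradle by its upright grip plate: ease it back under the roofed end, against the rubber buffer, until its front ledge comes out from under the steel catch, tilt the front end up past the catch while the tail is still under the roof, and draw it out forwards and up, forcing nothing and never tipping it so far that the jaws would slide out. Then set it down, without dropping it, upright in the middle of the rubber mat and lengthwise on it, and let go. Leave the other things on the bench where they are.

Things in the scene. Friction and masses are not known exactly. Their poses are not given: they have to be found in the camera images.
- cradle: Plywood cradle fixed to the bench, 264 x 130 mm, in which the tray sits. Origin: on the bench top, under the middle of the tray body's place. x runs along the cradle from its roofed tail end (nearer the robot) to its catch end (front, farther off), z up. Two side guides, 14 mm high, stand 3 mm off either side of the tray body.
- deck (a point): Top of the cradle's deck, on which the tray rests, 12 mm above the cradle's origin. Axes as the cradle's. Forces of 10 to 15 N between the tray and the cradle's roof, guides, strip, buffer or catch are normal work; over 30 N is damage (resting or pressing on the deck does not count).
- roof_edge (a point): Front lower edge of the fixed roof at the tail end, 85 mm behind the origin, underside 20 mm and top 30 mm above the deck; it covers the next 45 mm towards the tail. The tray's tail reaches 10 mm under it at rest, so the tray cannot go straight up. Under it, unseen, a rubber buffer: 5 N per mm, gives 10 mm at most, met after 3 to 17 mm of push-back (not reported: feel).
- front_strip (a point): Top of a fixed strip 9 mm above the deck, 3 mm ahead of the tray's toe, that stops the tray sliding forward. Over it stands the rigid steel catch, 11 to 28 mm above the deck, ending 32 mm beyond it at most. Catch and buffer share one frame, clamped each time up to 14 mm nearer the tail. The tray's front is free of the catch once the buffer is squeezed over 1.5 mm (8 N); keep 10 to 15 N on while tilting.
- tray_grip (a point): Point to hold, in the tray's middle, 45 mm above its underside. Wooden tray, 0.3 to 0.5 kg: open body 110 (x) x 80 mm (y), walls 22 mm high, four steel jaws lying in it; across its middle an upright grip plate 14 mm thick (x), 60 mm wide (y), its top 65 mm above the underside. x from tail to front, z up.
- tray_tail (a point): Middle of the lower rear edge of the tray's tail tongue (60 mm wide, 8 mm thick, sticks 40 mm out of the body): 95 mm behind the tray's middle, at underside height. It is the pivot to tilt about: 13 to 18 degrees takes the front past the catch and still fits under the roof.
- tray_toe (a point): Middle of the lower front edge of the tray's front ledge (60 mm wide, 8 mm thick, sticks 22 mm out of the body): 77 mm ahead of the tray's middle, at underside height. At rest it is caught 4 to 19 mm under the catch; it must rise over 28 mm above the deck to pass over it.
- mat: Black rubber mat fixed flat on the bench, 250 mm (x) x 150 mm (y), 4 mm thick. Origin under its centre, on the bench top.
- driver: bystander: screwdriver lying between the work places, 170 mm long. Origin under its middle.
- disc: bystander: turned wooden disc, 70 mm across, 30 mm high. Origin under its middle.
- bowl: bystander: turned wooden bowl, 90 mm across, 45 mm high. Origin under its middle.
- mug: bystander: white mug, 80 mm across, 90 mm high. Origin under its middle.
- oil: bystander: finishing-oil bottle, 60 mm across, 140 mm high. Origin under its middle.
- blank: bystander: square timber blank, 200 x 45 x 45 mm. Origin under its middle.
- stopper: bystander: small turned stopper, 36 mm across, 60 mm high. Origin under its middle.
Not all that is in view belongs to the job. What is shaped like the part that bears tray_grip but orange or red is not meant.

How it is judged (in metres and radians):
On the way, in this order (a step that is already met when the one before it is completed fails the run):
1. with its tail still under the roof, the tray's front ledge is tilted up above the catch (z of tray_toe in the frame of cradle above 0.039 m and x of tray_tail in the frame of cradle below -0.086 m and z of tray_tail in the frame of cradle below 0.034 m), for 0.1 s.
2. the tray is lifted out of the cradle (z of tray_grip in the frame of cradle above 0.1 m), for 0.1 s.
At the end, for the whole second after the job is handed in: The tray stands upright (within 4.5 degrees) and at rest flat on the mat, its middle within 40 mm of the mat's centre and its length within 20 degrees of the mat's length (either way round), released by the gripper (horizontal distance between tray_grip and mat below 0.04 m and angle between the x axis of tray_grip and the x axis of mat, either way round below 0.35 rad and angle between tray_grip's own z axis and vertical below 0.08 rad and height (world z) of tray_grip between 0.04 and 0.056 m and linear speed of tray below 0.02 m/s and contact force between the fingers and tray below 0.1 N); the robot touches nothing.
It fails at once if the tray is forced: more than 30 N between the tray and the cradle's roof, guides, strip, buffer or catch (contact force between tray and cradle above 30 N).
It fails at once if the tray is dropped: let go more than about 15 mm above where it would rest (contact force between the fingers and tray below 0.05 N and height (world z) of tray_grip above 0.066 m).
It fails at once if the tray is tipped more than 50 degrees (angle between tray_grip's own z axis and vertical above 0.87 rad).
It fails at once if a bystander is moved more than 30 mm (distance of any of driver, disc, bowl, mug, oil, blank, stopper from where it was at the start of the episode above 0.03 m).
It also fails if it takes over 67 s, if anything falls off the work surface, if the arm or the gripper's body presses on something with over 40 N, if the wrist force passes 120 N, or if a joint passes its speed limit or range.

## Working session

There is one attempt and no reset: what is moved stays moved. The work goes in short steps, each a Python script; the robot and the scene stay as the last script left them, time stands still between calls to the robot, and variables do not carry over. Pictures are saved under pics/ and viewed, at most 10 in all, crops included, and the job is handed in when it is done.

```bash
ls; mkdir -p pics; cat > h.py <<'E'
import numpy as np, cv2
from station import robot, fingers, vision, workorder, recognise
def grab(n,f):
    im=vision.grab_frame(n); cv2.imwrite('pics/'+f,im[:,:,::-1]); return im
def pix2w(n,u,v,z):
    c=vision.calibration(n); M=np.array(c['mtx']); E=np.array(c['extrinsics']); k=c['k1']
    d=np.array([(u-M[0,2])/M[0,0],(v-M[1,2])/M[1,1]]); s=d.copy()
    for _ in range(30): s=d/(1+k*(s@s))
    r=E[:3,:3].T@np.array([s[0],-s[1],-1]); o=-E[:3,:3].T@E[:3,3]
    return o+r*(z-o[2])/r[2]
def w2pix(n,p):
    c=vision.calibration(n); M=np.array(c['mtx']); E=np.array(c['extrinsics']); k=c['k1']
    q=E[:3,:3]@np.array(p)+E[:3,3]; s=np.array([q[0],-q[1]])/-q[2]; s=s*(1+k*(s@s))
    return np.array([M[0,0]*s[0]+M[0,2],M[1,1]*s[1]+M[1,2]])
E
python3 - <<'E'
from h import *
np.set_printoptions(precision=3,suppress=True)
print(robot.current_time_s())
for n in('top','side'):
    grab(n,n+'0.png'); c=vision.calibration(n); E=np.array(c['extrinsics']); print(n,-E[:3,:3].T@E[:3,3],E[:3,:3].tolist(),c['mtx'],c['k1'])
    for l in('tray_grip','cradle','mat','driver','disc','bowl','mug','oil','blank','stopper'):
        r=recognise(l,n); print(l,[(np.round(x['rect']).astype(int).tolist(),round(x['p'],2)) for x in r[:4]])
print(robot.current_time_s(),robot.current_eef_rot())
E
```

```text
pics
0.0
top [ 0.389 -0.007  1.35 ] [[0.016193069856630892, -0.9997571772452386, 0.01494560253890903], [0.9916259328140807, 0.017973174119053192, 0.12788656842174922], [-0.12812413456965402, 0.01274957092293595, 0.991676184337437]] [[367.943   0.    314.993]
 [  0.    367.943 203.395]
 [  0.      0.      1.   ]] 0.010983435102480775
tray_grip [([433, 167, 45, 29], 0.95), ([376, 205, 26, 40], 0.68), ([436, 270, 33, 49], 0.66), ([374, 286, 33, 49], 0.65)]
cradle [([377, 206, 44, 68], 0.58)]
mat [([255, 208, 44, 69], 0.66)]
driver [([313, 218, 8, 22], 0.69), ([354, 142, 29, 28], 0.33)]
disc [([304, 159, 24, 20], 0.51), ([377, 204, 40, 66], 0.33), ([312, 216, 10, 21], 0.17)]
bowl [([267, 141, 26, 23], 0.86)]
mug [([356, 142, 28, 29], 0.63)]
oil []
blank [([172, 208, 28, 57], 0.77), ([308, 235, 11, 10], 0.62)]
stopper [([306, 234, 6, 6], 0.39)]
side [ 0.054 -0.938  0.771] [[0.8755076379374646, -0.48269854104875404, -0.022101909025370504], [0.28207295677152316, 0.473409208588182, 0.8344570499924375], [-0.3923279533392082, -0.7368078716282254, 0.5506295826918062]] [[435.615   0.    318.461]
 [  0.    435.615 201.805]
 [  0.      0.      1.   ]] -0.0346269861437916
tray_grip [([266, 300, 72, 46], 0.8), ([339, 362, 86, 55], 0.77), ([472, 300, 54, 56], 0.74), ([370, 259, 52, 40], 0.69)]
cradle [([365, 265, 91, 68], 0.86)]
mat [([287, 193, 88, 44], 0.63), ([371, 257, 58, 46], 0.17)]
driver [([319, 219, 48, 18], 0.67)]
disc [([365, 197, 21, 21], 0.65)]
bowl [([356, 170, 26, 20], 0.55)]
mug [([413, 211, 29, 38], 0.61)]
oil [([285, 192, 86, 43], 0.67), ([416, 324, 33, 59], 0.6)]
blank [([319, 220, 49, 19], 0.54)]
stopper [([366, 269, 100, 76], 0.67), ([287, 225, 8, 20], 0.47), ([365, 201, 24, 22], 0.27), ([369, 259, 48, 42], 0.18)]
1.1 [179.999   0.001 160.595]
```

View pics/top0.png

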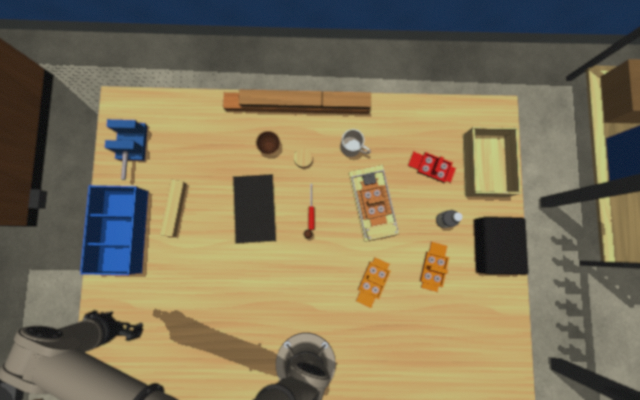

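View pics/side0.png

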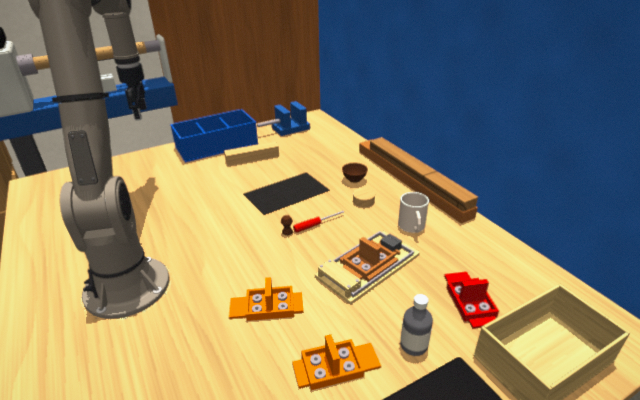

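Candidates for the tray in the top view are the wooden one in the cradle (375,204), a red one (433,167) and two orange ones (435,267) and (374,283). I choose the wooden one at (375,204). The mat is the flat black rectangle at (254,208). The other black thing at (500,246) is not the mat. Next is a close crop of both views.

```bash
python3 - <<'E'
from h import *
a=cv2.imread('pics/top0.png')[155:255,335:415]; b=cv2.imread('pics/side0.png')[225:305,310:425]
a=cv2.resize(a,None,fx=5,fy=5,interpolation=3); b=cv2.resize(b,(460,320),interpolation=3)
o=np.zeros((500,790,3),'u1' if 0 else np.uint8); o[:500,:400]=a; b=cv2.resize(b,(390,271)); o[:271,400:]=b
# mat below
m=cv2.imread('pics/top0.png')[165:253,220:290]; m=cv2.resize(m,None,fx=2.5,fy=2.5); o[275:275+m.shape[0],400:400+m.shape[1]]=m
cv2.imwrite('pics/crop.png',o)
im=cv2.imread('pics/top0.png'); g=im.max(2)
mask=np.zeros_like(g); mask[160:260,225:285]=(g[160:260,225:285]<70)*255
n,l,s,c=cv2.connectedComponentsWithStats(mask); i=1+np.argmax(s[1:,4])
pts=np.argwhere(l==i)[:,::-1]
w=np.array([pix2w('top',u,v,0.004)[:2] for u,v in pts]).astype(np.float32)
print(s[i],w.mean(0),cv2.minAreaRect(w))
E
```

```text
[ 234  175   41   67 2476] [0.5408741  0.20005298] ((0.5423701405525208, 0.19997021555900574), (0.23937395215034485, 0.13986988365650177), 4.630471229553223)
```

View pics/crop.png

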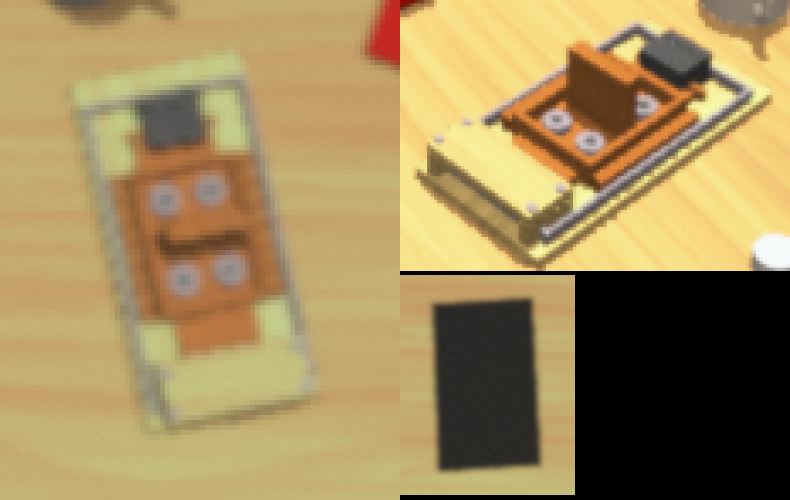

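Crop: the wooden tray sits in the cradle, with the roof at the bottom, the steel catch at the top (crop 172,120) and the grip plate at crop (205,240), which is top px ≈(376,203). I'll fit the cradle pose and overlay it.

```bash
python3 - <<'E'
from h import *
from scipy.optimize import least_squares
c=(np.array([(72,90),(240,55),(318,395),(150,432)])+.5)/5-.5+[335,155]
w=np.array([pix2w('top',u,v,.012)[:2] for u,v in c]); print(w.round(4))
print([np.linalg.norm(w[i]-w[(i+1)%4]).round(3) for i in range(4)])
pl=(np.array([205,236])+.5)/5-.5+[335,155]; print('plate',pix2w('top',*pl,.077), 'recog side',pix2w('side',370,243,.077))
d=(w[0]+w[1]-w[2]-w[3]); yaw=np.arctan2(d[1],d[0]); ctr=w.mean(0); print(np.degrees(yaw),ctr)
# model: rectangle centre offset unknown: estimate from roof etc.
def P(x,y,z): 
    R=np.array([[np.cos(yaw),-np.sin(yaw)],[np.sin(yaw),np.cos(yaw)]]); return [*(o+R@[x,y]),z]
o=np.array(pix2w('top',*pl,.077)[:2])
off=np.array([[np.cos(yaw),np.sin(yaw)],[-np.sin(yaw),np.cos(yaw)]])@(ctr-o); print('base ctr in tray frame',off)
def R(x0,x1,y,z,z2=None): return [(x0,-y,z),(x1,-y,z),(x1,y,z),(x0,y,z)]
polys=[R(-.055,.055,.04,.034),R(-.007,.007,.03,.077),R(-.13,-.085,.04,.042),R(off[0]-.132,off[0]+.132,.065,.012),R(-.095,.077,.03,.02)]
out=np.zeros((520,800,3),np.uint8)
for n,(x,y,W,H),X in(('top',(335,155,80,100),0),('side',(310,225,115,80),410)):
    s=min(400/W,520/H); s=5 if n=='top' else 3.35
    im=cv2.imread(f'pics/{n}0.png')[y:y+H,x:x+W]; im=cv2.resize(im,None,fx=s,fy=s,interpolation=3)
    for p in polys:
        q=np.array([(w2pix(n,P(*v))-[x,y]+.5)*s-.5 for v in p]).round().astype(int); cv2.polylines(im,[q],True,(255,0,255))
    out[:im.shape[0],X:X+im.shape[1]]=im[:, :800-X]
cv2.imwrite('pics/ov.png',out)
E
```

```text
[[ 0.6797 -0.1481]
 [ 0.7087 -0.2732]
 [ 0.4569 -0.3283]
 [ 0.4281 -0.2058]]
[np.float64(0.128), np.float64(0.258), np.float64(0.126), np.float64(0.258)]
plate [ 0.56329838 -0.23482508  0.077     ] recog side [ 0.56884141 -0.2408988   0.077     ]
12.620537176794684 [ 0.56835617 -0.23884724]
base ctr in tray frame [ 0.00405678 -0.00503007]
```

View pics/ov.png

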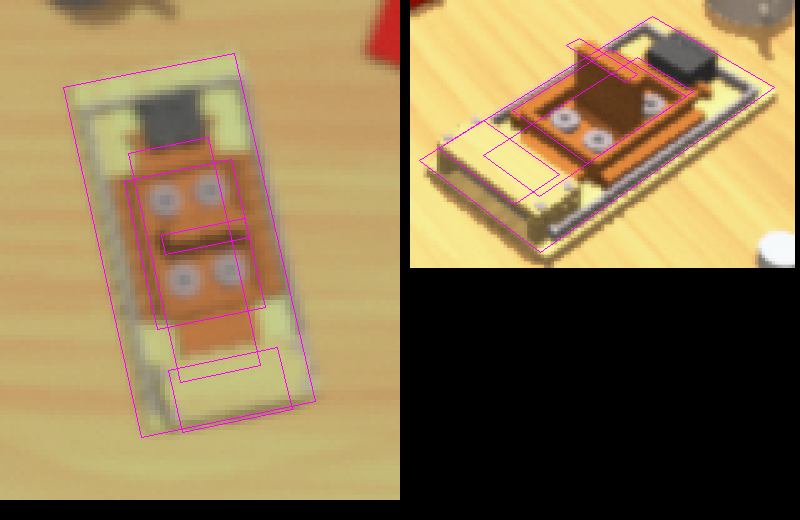

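The model fits: origin ≈(0.568,-0.239), yaw 12.6°, confirmed by both cameras. Next I'll check IK along the plan, then go above the tray.

```bash
cat >> h.py <<'E'
from scipy.spatial.transform import Rotation as Ro
C=np.array([0.568,-0.239,0.012]); YAW=12.6   # deck origin
MAT=np.array([0.542,0.200,0.004]); MY=4.6
RC=Ro.from_euler('z',YAW,degrees=True)
def pose(tail,th,base=C,yaw=YAW,flip=0,gz=.045):
    """TCP pose with tray_tail at `tail` (frame at base), front tilted up th deg"""
    Rt=Ro.from_euler('z',yaw,degrees=True)*Ro.from_euler('y',-th,degrees=True)
    p=base+Ro.from_euler('z',yaw,degrees=True).apply(tail)+Rt.apply([.095,0,gz-.002])
    o=(Rt*Ro.from_euler('xyz',[180,0,90+flip],degrees=True)).as_euler('xyz',degrees=True)
    return p,o
def fc():
    "force in cradle axes"
    return RC.inv().apply(np.mean([robot.current_contact_force() for _ in range(3)],0))
np.set_printoptions(precision=2,suppress=True)
E
python3 - <<'E'
from h import *
print('mug',pix2w('top',352,138,.09),'disc',pix2w('top',303,159,.03))
for flip in(0,180):
    for t,th in(([-.095,0,.2],0),([-.095,0,0],0),([-.112,0,0],0),([-.112,0,0],15),([-.08,0,.003],17),([-.08,0,.2],17)):
        q=robot.inverse_kinematics(*[x.tolist() for x in pose(t,th,flip=flip)]); print(flip,th,np.array(q) if q is not None else None)
    q=robot.inverse_kinematics(*[x.tolist() for x in pose([-.095,0,0],0,MAT,MY,flip)]); print('mat',np.array(q) if q is not None else None)
E
```

```text
mug [ 0.79 -0.15  0.09] disc [0.72 0.02 0.03]
0 0 [-14.21  35.58  61.09  76.1  -30.73  85.55  56.86]
0 0 [-15.55  49.28  61.33  90.96 -45.82  68.01  68.15]
0 0 [-14.49  46.51  58.84  93.35 -43.03  65.48  67.98]
0 15 [ -6.86  31.91  48.5  105.87 -46.69  50.72  77.76]
0 17 [ -6.32  32.47  46.61 103.63 -48.05  50.41  76.62]
0 17 [  3.86  16.73  30.63  88.   -22.3   66.65  52.11]
mat [-42.51  34.13  29.17  97.29 -19.81  53.78  -1.09]
180 0 [ -15.47   37.02   64.43   76.14  -32.96   86.5  -121.54]
180 0 [ -16.7    51.     64.25   91.    -48.31   69.6  -110.2 ]
180 0 [ -16.78   49.66   64.27   93.43  -47.62   68.35 -108.83]
180 15 [-15.8   39.76  64.43 106.14 -58.19  59.24 -93.91]
180 17 [-16.2   41.02  64.4  103.94 -60.84  60.05 -94.64]
180 17 [ -18.06   24.78   64.68   88.7   -38.04   72.99 -115.69]
mat [-19.9   31.71  -2.84  96.33   1.9   52.   161.11]
```

```bash
python3 - <<'E'
from h import *
robot.move_j([22,18,0,86,0,75,0])
fingers.gripper_to(0.55,force=20)
p,o=pose([-.095,0,.15],0); robot.move_to(p.tolist(),o.tolist())
print(np.array(robot.current_joint_positions()),robot.current_finger_gap(),robot.current_time_s())
for t,th in(([-.095,0,0],0),([-.115,0,0],15),([-.08,0,.003],17),([-.08,0,.2],17)):
    q=robot.inverse_kinematics(*[x.tolist() for x in pose(t,th)]); print(np.array(q) if q is not None else None)
grab('side','s1.png'); grab('top','t1.png')
a=cv2.imread('pics/top0.png') ; a=cv2.imread('pics/t1.png')[140:260,320:430]; b=cv2.imread('pics/s1.png')[160:310,300:440]
o=np.zeros((440,790,3),np.uint8); a=cv2.resize(a,(380,415)); b=cv2.resize(b,(400,428)); o[:415,:380]=a; o[:428,385:785]=b; cv2.imwrite('pics/c1.png',o)
E
```

```text
[24.72 27.21 -5.2  79.26  2.48 73.69 31.86] 0.5496985400192903 5.0167
[24.58 35.   -4.94 89.25  3.42 55.9  31.21]
[ 36.84  25.08 -10.22 104.57  -8.47  39.55  46.6 ]
[ 35.83  26.46 -11.06 102.    -9.11  39.03  45.51]
[33.98 15.93 -8.42 86.82 -9.15 64.33 41.76]
```

View pics/c1.png

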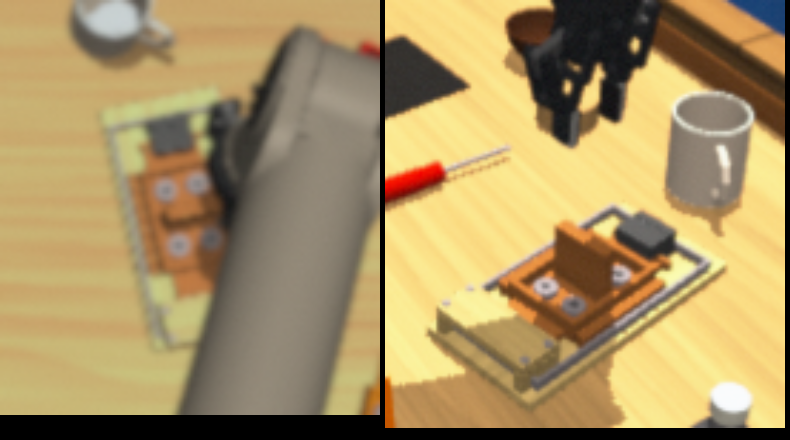

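The crop shows the fingers in line with the tray's length above the plate: side fingertips at ≈(372,203) and plate top at ≈(370,244). I'll descend and close gently.

```bash
python3 - <<'E'
from h import *
print(w2pix('side',[.568,-.239,.194]),w2pix('side',[.568,-.239,.077]))
p,o=pose([-.095,0,.04],0); robot.line_to(p.tolist(),o.tolist())
p,o=pose([-.095,0,0.000],0); print('stop',robot.line_to(p.tolist(),o.tolist(),velocity=.05,f_stop=4)); print(np.array(robot.current_tool_pos()),p,fc())
fingers.gripper_to(0.0,force=20)
print(robot.current_finger_gap(),robot.current_gripper_force(),fc(),np.array(robot.current_torque()),robot.current_time_s())
grab('side','s2.png')
b=cv2.imread('pics/s2.png')[200:310,300:440]; cv2.imwrite('pics/c2.png',cv2.resize(b,(700,550),interpolation=3))
E
```

```text
[371.39 204.15] [369.3 242.7]
stop False
[ 0.57 -0.24  0.06] [ 0.57 -0.24  0.05] [-0.45  0.45  0.7 ]
0.15917732204082372 22.394848465919495 [1.94 0.03 0.14] [-0.   -0.16  0.  ] 7.3333
```

View pics/c2.png

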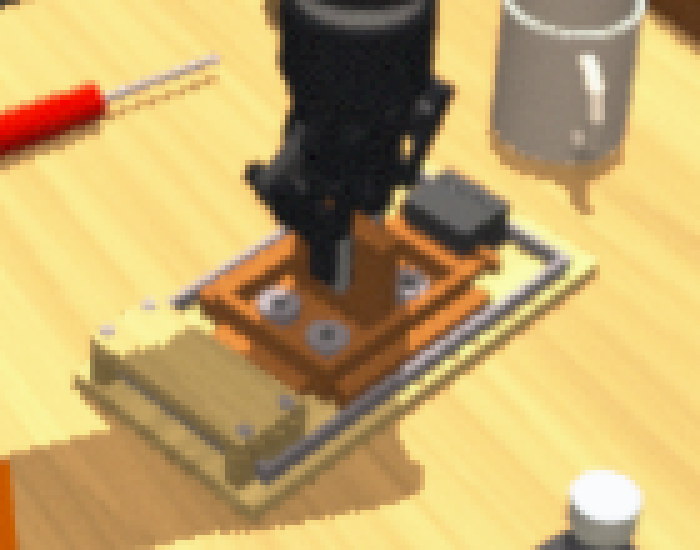

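The plate is gripped centrally (gap 13.5 mm) at about px (370,250) and the tray is still seated. Next I tighten the grip, lift about 1 mm, and ease back until the buffer is felt.

```bash
python3 - <<'E'
from h import *
fingers.gripper_to(0.0,force=90); print('grip',robot.current_gripper_force(),fc(),robot.current_finger_gap())
def go(tail,th,v=.03): p,o=pose(tail,th); robot.line_to(p.tolist(),o.tolist(),velocity=v)
go([-.095,0,.001],0); robot.pause(.2); b=fc(); print('lift',b,robot.current_time_s())
x=-.095; log=[]
while x>-.118:
    F=fc()-b; log.append((round((x+.095)*1e3,2),*F.round(1)))
    if F[0]>11.5: break
    x-=.001 if F[0]<2.5 else .0004
    go([x,0,.001],0)
robot.pause(.2); F=fc()-b
print(log[::3],log[-1],F,x,robot.current_time_s())
np.save('st.npy',[x,*b])
E
```

```text
grip 88.48867893218994 [ 2.51 -0.94  3.74] 0.1511802190665082
lift [ 0.27 -0.58  0.03] 8.05
[(0.0, np.float64(0.0), np.float64(0.0), np.float64(0.0)), (-3.0, np.float64(0.3), np.float64(0.7), np.float64(-1.6)), (-6.0, np.float64(1.6), np.float64(-0.0), np.float64(-3.3)), (-7.8, np.float64(4.8), np.float64(0.4), np.float64(-5.3)), (-9.0, np.float64(5.6), np.float64(-0.3), np.float64(-5.8)), (-10.2, np.float64(6.7), np.float64(0.0), np.float64(-6.2)), (-11.4, np.float64(7.7), np.float64(-0.3), np.float64(-4.8)), (-12.6, np.float64(9.1), np.float64(0.4), np.float64(-6.5)), (-13.8, np.float64(10.5), np.float64(0.7), np.float64(-6.7)), (-15.0, np.float64(11.2), np.float64(0.3), np.float64(-7.5))] (-15.8, np.float64(12.4), np.float64(-1.4), np.float64(-7.9)) [12.75  0.65 -7.47] -0.11079999999999995 15.5
```

```bash
python3 - <<'E'
from h import *
np.set_printoptions(precision=4,suppress=True)
x=np.load('st.npy')[0]; p,o=pose([x,0,.001],0)
print('err cradle mm',RC.inv().apply(np.array(robot.current_tool_pos())-p)*1e3,o,robot.current_eef_rot(),np.array(robot.current_torque()),fc(),robot.current_finger_gap())
print(RC.inv().apply(np.array(robot.current_tool_pos())-pose([-.095,0,0],0)[0])*1e3)
grab('side','s3.png')
b=cv2.imread('pics/s3.png')[200:310,300:440]; cv2.imwrite('pics/c3.png',cv2.resize(b,(700,550),interpolation=3))
E
```

```text
err cradle mm [6.992  0.3361 1.7968] [180.    0.  102.6] [179.2208   0.1543 102.7152] [ 0.6108 -3.2283  0.0431] [13.0183  0.0702 -7.4334] 0.1516080903170501
[-8.808   0.3361  2.7968]
```

View pics/c3.png

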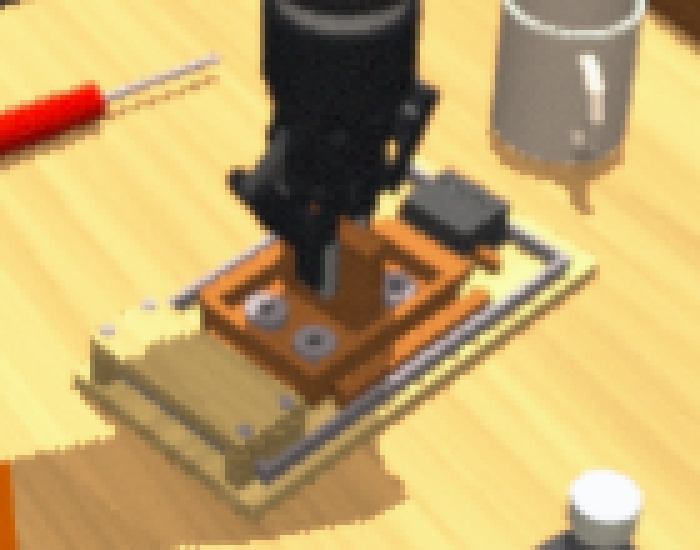

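The arm is compliant, at about 2 N/mm. The tray has really moved back 8.8 mm with about 2.5 mm of buffer squeeze (13 N), but the front also drifted up about 1°. The picture shows the body against the roof edge (px 340,270) and the ledge clear of the catch side. I'll tilt in closed loop, regulating the actual pose and the push force.

```bash
cat >> h.py <<'E'
R0=Ro.from_euler('xyz',[180,0,90],degrees=True)
def actual(base=C,yaw=YAW):
    Ry=Ro.from_euler('z',yaw,degrees=True)
    Rt=Ro.from_euler('xyz',robot.current_eef_rot(),degrees=True)*R0.inv()
    t=Ry.inv().apply(np.array(robot.current_tool_pos())-Rt.apply([.095,0,.043])-base)
    return t,np.degrees(np.arctan2(Rt.as_matrix()[2,0],np.hypot(*Rt.as_matrix()[:2,0])))
class Ctl:
    "holds commanded tail/tilt; corrects toward actual targets"
    def __init__(s,tail,th): s.c=np.array(tail,float); s.th=th
    def step(s,dx=0,z=None,th=None,fx=None,b=None,v=.03,n=1,dth=0):
        t,a=actual(); F=fc()-b
        s.c[0]+=dx
        if fx is not None: s.c[0]+=np.clip((F[0]-fx)*.0004,-.0015,.0015)
        if z is not None: s.c[2]+=np.clip(.5*(z-t[2]),-.001,.001)
        s.c[1]+=np.clip(.4*(0.0003-t[1]),-.0005,.0005)
        if th is not None: s.th+=np.clip(.7*(th-a),-1.3,1.3)
        p,o=pose(s.c,s.th); robot.line_to(p.tolist(),o.tolist(),velocity=v)
        return t,a,F
E
python3 - <<'E'
from h import *
st=np.load('st.npy'); b=st[1:]
k=Ctl([st[0],0,.001],0)
for i in range(6):
    t,a,F=k.step(z=.001,th=0,fx=12.5,b=b); print(t*1e3,round(a,2),F)
robot.pause(.1); t,a=actual(); print(t*1e3,a,fc()-b,np.array(robot.current_torque()),robot.current_time_s())
np.save('k.npy',[*k.c,k.th])
E
```

```text
[-103.22   -0.01    1.52] 0.78 [11.63 -0.06 -7.52]
[-103.24   -0.02    1.42] 0.26 [12.26 -0.35 -6.14]
[-103.25    0.01    1.4 ] 0.1 [13.15 -0.51 -5.63]
[-103.17   -0.01    1.31] 0.02 [11.23 -0.5  -5.69]
[-103.3     0.01    1.29] 0.05 [12.54 -1.29 -4.49]
[-103.26   -0.01    1.28] 0.02 [12.21 -0.99 -5.44]
[-103.24   -0.01    1.26] 0.02268174340121883 [11.95 -0.44 -3.65] [ 0.5  -3.04  0.06] 17.15
```

```bash
python3 - <<'E'
from h import *
b=np.load('st.npy')[1:]; s=np.load('k.npy'); k=Ctl(s[:3],s[3])
tgt=0; n=0
while n<34:
    tgt=min(tgt+.8,15); n+=1
    t,a,F=k.step(z=.0008,th=tgt,fx=12.5,b=b)
    if n%2==0: print(n,tgt,t*1e3,round(a,2),F)
    if F[0]>21 or F[2]<-13 or a<tgt-4: print('ABORT',t*1e3,a,F); break
    if a>14.3: break
robot.pause(.1); t,a=actual(); print(t*1e3,a,fc()-b,robot.current_time_s())
np.save('k.npy',[*k.c,k.th])
E
```

```text
2 1.6 [-103.29    0.01    1.25] 0.59 [11.34 -0.66 -3.72]
4 3.2 [-103.26    0.01    1.2 ] 2.06 [12.12 -0.94 -4.26]
6 4.8 [-103.12    0.05    1.14] 3.65 [13.37  0.19 -2.25]
8 6.3999999999999995 [-102.83    0.07    1.13] 5.25 [13.91 -0.62 -2.23]
10 7.999999999999999 [-102.66    0.08    1.1 ] 6.88 [11.85 -0.78 -1.7 ]
12 9.6 [-102.58    0.08    1.08] 8.45 [12.83 -1.33 -1.02]
14 11.200000000000001 [-102.42    0.04    1.1 ] 10.07 [13.26 -0.35 -0.15]
16 12.800000000000002 [-102.17    0.1     1.02] 11.65 [12.68  0.46  0.2 ]
18 14.400000000000004 [-101.97    0.11    1.01] 13.24 [12.47 -0.26  0.67]
20 15 [-101.72    0.08    1.  ] 14.69 [12.34 -0.51  0.02]
[-101.67    0.1     0.96] 14.904587238160682 [12.43 -0.68  1.14] 22.25
```

```bash
python3 - <<'E'
from h import *
grab('side','s4.png')
b=cv2.imread('pics/s4.png')[200:310,300:440]; cv2.imwrite('pics/c4.png',cv2.resize(b,(700,550),interpolation=3))
E
```

```text
(no output)
```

View pics/c4.png

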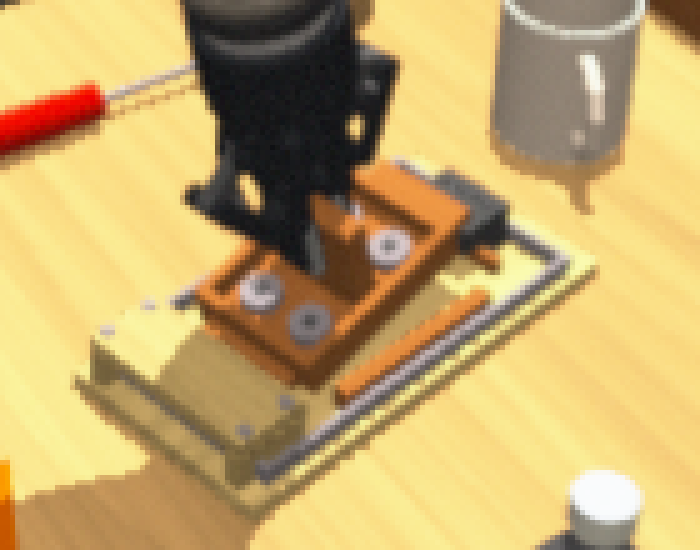

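The front ledge (about px (455,200) in the crop) is now above the catch, with the tail still under the roof and the jaws in place. Next I draw it forwards, then up.

```bash
python3 - <<'E'
from h import *
b=np.load('st.npy')[1:]; s=np.load('k.npy'); k=Ctl(s[:3],s[3])
ok=False
for n in range(30):
    t0=actual()[0][0]
    z=.001+.003*np.clip((t0+.102)/.015,0,1); th=15+1.5*np.clip((t0+.102)/.015,0,1)
    t,a,F=k.step(dx=.002,z=z,th=th,b=b,v=.04)
    if n%3==0: print(n,t*1e3,round(a,2),F)
    if F[0]<-10 or F[2]<-14 or F[2]>12: print('ABORT',t*1e3,a,F); break
    if t[0]>-.077: ok=True; break
if ok:
    c=k.c.copy()
    for dz in(.03,.08,.16):
        c=k.c+[0,0,dz]; p,o=pose(c,k.th); st=robot.line_to(p.tolist(),o.tolist(),velocity=.08,f_stop=12); t,a=actual(); print('up',st,t*1e3,a,fc()-b)
        if st: break
print(robot.current_time_s(),robot.current_finger_gap())
E
```

```text
0 [-101.64    0.12    0.96] 14.9 [12.63 -0.59  0.48]
3 [-100.05    0.27    0.53] 14.93 [ 6.27 -0.19  1.48]
6 [-98.84   0.76  -0.02] 15.04 [ 1.51 -2.95  8.03]
9 [-93.59   2.98   0.42] 15.5 [-2.74 -1.67 -2.92]
12 [-86.06   0.36   3.73] 16.34 [-0.05  1.26 -5.12]
15 [-80.08   0.29   3.95] 16.5 [-0.72  1.24 -4.5 ]
up False [-74.28   0.09  34.32] 16.506190665620153 [-0.69  1.06 -5.23]
up False [-74.9    0.66  83.4 ] 16.417728880772096 [ 0.21  0.25 -3.78]
up False [-74.92   0.65 163.09] 16.398904194682135 [-0.84  1.   -4.97]
29.25 0.15206507281367343
```

Out of the cradle. Now level it, carry it to the mat and lower it.

```bash
python3 - <<'E'
from h import *
t,a=actual(); p,o=pose([-.085,0,.18],0); robot.line_to(p.tolist(),o.tolist(),velocity=.1)
p,o=pose([-.095,0,.14],0,MAT,MY); robot.move_to(p.tolist(),o.tolist()); print(np.array(robot.current_joint_positions()),robot.current_time_s())
p,o=pose([-.095,0,.02],0,MAT,MY); robot.line_to(p.tolist(),o.tolist(),velocity=.12)
robot.pause(.3); t,a=actual(MAT,MY); print(t*1e3,a,np.array(robot.current_eef_rot()),np.array(robot.current_contact_force()),robot.current_finger_gap(),robot.current_time_s())
grab('side','s5.png'); grab('top','t5.png')
o=np.zeros((500,800,3),np.uint8)
o[:, :400]=cv2.resize(cv2.imread('pics/t5.png')[155:255,215:295],(400,500)); o[:340,400:]=cv2.resize(cv2.imread('pics/s5.png')[125:227,230:350],(400,340)); cv2.imwrite('pics/c5.png',o)
E
```

```text
[ -8.57  24.51 -18.42  87.08   8.15  69.69 -23.88] 31.3083
[-94.68   0.1   20.42] 0.05108378565400149 [179.95  -0.01  94.6 ] [-0.72 -0.06 -4.37] 0.14856785948367401 32.7583
```

View pics/c5.png

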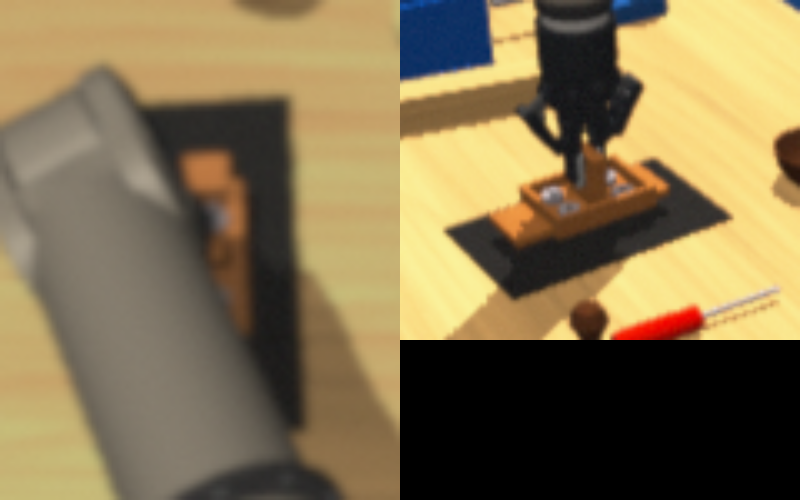

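The tray is level over the mat's middle and lengthwise on it, with its plate at crop (590,175). Lowering and releasing.

```bash
python3 - <<'E'
from h import *
p,o=pose([-.095,0,-.003],0,MAT,MY); st=robot.line_to(p.tolist(),o.tolist(),velocity=.025,f_stop=4)
robot.pause(.3); t,a=actual(MAT,MY); print(st,t*1e3,a,np.array(robot.current_contact_force()))
if t[2]<.006:
    fingers.gripper_to(.5); robot.pause(.3)
    print(robot.current_finger_gap(),robot.current_gripper_force())
    q=np.array(robot.current_tool_pos()); robot.line_to((q+[0,0,.1]).tolist(),velocity=.1)
    h=robot.current_joint_positions(); h[0]-=35; robot.move_j(list(h)); robot.pause(.3)
    grab('side','s6.png'); grab('top','t6.png')
    c=np.zeros((500,800,3),np.uint8)
    c[:, :400]=cv2.resize(cv2.imread('pics/t6.png')[155:255,215:295],(400,500)); c[:340,400:]=cv2.resize(cv2.imread('pics/s6.png')[125:227,230:350],(400,340)); cv2.imwrite('pics/c6.png',c)
print(robot.current_time_s())
E
```

```text
True [-95.2   -0.09   0.77] -0.03509803021642788 [0.65 0.47 5.83]
0.5004235934007202 0.0
37.425
```

View pics/c6.png

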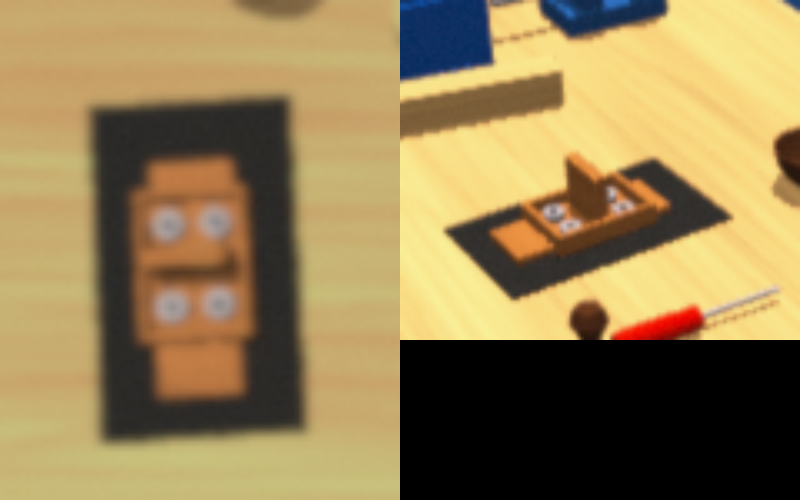

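The tray stands flat and central on the mat (crop (195,265)) with all four jaws in it and the gripper clear, so I'm handing in.

```bash
python3 -c "
from h import *
print(workorder.close_job())"
```

```text
the job is handed in; nothing more can be done
None
```

The tray was taken out of the cradle and is standing upright, centred and lengthwise on the mat with all four jaws in it; I let go of it and handed the job in at about 37 s, and no pass or fail result came back.

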